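# Pop the red saucer out of the rack and trap it

### The job

Press the yellow key on the saucer rack so that the spring pops the red saucer out of its parking place, and trap the saucer with the other finger in the lane beside the key, before it rolls away towards the mouth. Only press and block with the outside of the fingers: do not pinch or lift the saucer, and leave the two stored saucers, the jar and the vinegar dish where they are. Finish while still holding the popped saucer stopped with the finger.

Things in the scene. Friction and masses are not known exactly. Their poses are not given: they have to be found in the camera images.
- rack: Fixed saucer rack of white and grey plastic and steel, base 235 x 215 mm. Origin on the cart top, straight below the centre of the parked red saucer. +x: the way the red saucer rolls out; +y: towards the stored saucers; -y: towards the yellow key. Tallest parts: pusher bracket 98 mm (x = -78 mm), wire dividers of the stored saucers 87 mm (x -47 to +7, y +38 to +92 mm).
- lane_mouth (a point): Open lower end of the lane (middle of its floor, rack x = 126 mm). The lane runs straight along rack x at y = 0. Its floor slopes 5 degrees down to the mouth: 40 mm above the cart top at x = 0, 34 mm at x = 72 mm. Rails 23 mm apart over their outsides stand 14 mm above the floor (48 mm above the cart top at x = 72 mm). A saucer not stopped rolls off here in about a second or less.
- pusher (a joint): Travel of the spring pusher behind the red saucer, m: 0 at the start, 0.032 fully out. It pushes the saucer towards the mouth with about 0.5 N at first, 0.2 N when out.
- red_saucer: Red melamine dipping saucer standing on edge in the lane, 70 mm across, 12 mm thick, about 90 g, free to roll along the lane. Origin at its centre, 75 mm above the cart top when parked; y axis: the disc's axis. Parked, it leans on a 12 mm high yellow gate blade in the lane. It is popped when over 10 mm on from there, and lost beyond 65 mm.
- key (a joint): How far the yellow key is pressed down, m: 0 up, 0.014 at its stop. Spring return, about 1.5 N at the start of the travel, 5 N at the stop. The gate blade is part of the key and sinks with it: the saucer is let go at roughly 4 to 9 mm, and the gate is level with the lane floor at about 12 mm. Letting the key up raises the gate again.
- key_top (a point): Centre of the top face of the yellow key, a flat pad 50 mm (rack x) by 44 mm (rack y), at rack x = 72, y = -70 mm, 72 mm above the cart top when up and 58 mm when fully down.
- lane_stop (a point): Point in the air above the lane, straight across the rack from the key (rack x = 72, y = 0, 60 mm above the cart top; 70 mm from the key's centre): a good place for the other finger, 37 mm ahead of the parked saucer's rim. A finger tip 50 to 70 mm above the cart top here clears the rails and stops the saucer at its widest height.
- jar: Amber glass jar with steel twist cap, 68 mm across, 110 mm tall, loose. Origin at the centre of its underside.
- vinegar_dish: Blue ceramic vinegar dish, 80 mm across, 25 mm tall, loose. Origin at the centre of its underside.
- white_saucer: White saucer like the red one, stored on edge in the rack's slot at y = +50 mm. Origin at its centre.
- green_saucer: Green saucer like the red one, stored on edge in the rack's slot at y = +80 mm. Origin at its centre.

How it is judged (in metres and radians):
On the way, in this order (a step that is already met when the one before it is completed fails the run):
1. the yellow key is pressed while the red saucer is still parked (value of joint key above 0.003 m and x of red_saucer in the frame of rack below 0.008 m and contact force between the fingers and key above 0.3 N).
2. the popped red saucer is stopped in the lane by a finger (x of red_saucer in the frame of rack between 0.01 and 0.065 m and z of red_saucer in the frame of rack between 0.055 and 0.09 m and y of red_saucer in the frame of rack between -0.01 and 0.01 m and contact force between the fingers and red_saucer above 0.04 N and linear speed of red_saucer below 0.02 m/s), for 0.3 s.
At the end, for the whole second after the job is handed in: The red saucer stands in the lane between 10 and 65 mm past its parking place, within 10 mm of the lane's middle, not lifted, at rest (under 20 mm/s) and leaning on a finger with more than 0.04 N (all of step 2); the arm keeps its last pose, push and grip.
It fails at once if the red saucer rolled away (over 70 mm from its parking place) (x of red_saucer in the frame of rack above 0.07 m).
It fails at once if the red saucer was lifted (centre over 95 mm above the cart top) (z of red_saucer in the frame of rack above 0.095 m).
It fails at once if a stored saucer, the jar or the vinegar dish was disturbed (moved over 20 mm) (distance of any of jar, vinegar_dish, white_saucer, green_saucer from where it was at the start of the episode above 0.02 m).
It also fails if it takes over 32 s, if anything falls off the work surface, if the arm or the gripper's body presses on something with over 40 N, if the wrist force passes 120 N, or if a joint passes its speed limit or range.

### The arm

A 7-joint arm with a two-finger parallel gripper is mounted at the origin on the work surface. World frame = base frame: x ahead of the robot, y to its left, z up, the work surface at z = 0. Lengths are in mm, angles in rad, forces in N, time in s.
With the tool pointing down it reaches from about 425 to 825 mm from the base axis. Payload 3.6 kg.
Tool frame: the origin (TCP) lies at the very end of the fingers, on their centre line; the grasp point (between the pads) lies 19 mm behind it; z points along the fingers, y is the line along which they close (so a half turn about z gives the same grasp; the last joint's range is limited). The gripper opens to 93 mm and grips with 3 to 60 N. Pads are 15 mm wide; open, the fingers measure 128 mm over their backs; the gripper's body (75 mm by 188 mm) begins 65 mm behind the grasp point.
Start: joints at [1.244, 0.615, -0.013, 1.423, 0.008, 1.103, -0.04], TCP at [192.597, -620.78, 218.64] pointing down, gripper open.
Joint ranges: [-3.12, 3.12], [-0.3, 2.06], [-1.34, 1.32], [0.26, 2.42], [-1.36, 4.5], [0.01, 1.98], [-2.84, 2.84]. Speed limits (rad/s): [2.79, 2.79, 3.14, 3.14, 3.14, 3.14, 3.14].

### API

Orientations are given as [roll, pitch, yaw] about the fixed x, y, z axes, in that order (R = Rz(yaw) Ry(pitch) Rx(roll)).
In Python, from cell import r, fingers, solver, readout, optics, order gives the robot as it stands. The module is installed in compiled form; this text tells all that it offers. Calls block until the motion is done:
- r.reach(position, orientation): joint-space move of the TCP to a pose.
- r.move_l(position, rotation=None, velocity=150, f_stop=None): straight line of the TCP; rotation=None keeps the orientation; velocity is the mean speed in mm/s. With f_stop (N) it stops when the force on the tool has changed by that much, and returns True; else False.
- r.movej(angles): joint-space move.
- fingers.command_gripper(opening, squeeze=None): opening from 0.0 (shut) to 1.0 (fully open); squeeze is the grip in N (None keeps the last); returns when the fingers have stopped.
- r.pause(seconds).
- solver.solve_ik(position, orientation): joint angles nearest the present ones, or None.
- readout.sense(): the state.
- optics.capture(name): name is "scene" or "top" or "wrist"; returns a dict with "frame" (384x512x3 uint8, red, green, blue), "range_z" (384x512 float32, mm along the optical axis (not along the pixel's ray), 0 where there is no reading), "fovy" (degrees; the focal length in pixels is half the picture's height over the tangent of half this angle, whatever the lens; pixels are square), "cx", "cy" (the principal point, pixels), "pose" (4x4, takes a point from camera to world coordinates); the wrist camera has in their place "hand_eye" (4x4, takes a point from camera to tool coordinates, whose origin is the TCP and whose axes are the flange's). Camera axes: x right, y down, z forward; pixel columns grow to the right and rows downward; lengths in mm; the calibration is good to about 2 mm. A picture is of the moment at which its call begins: read the wrist's pose just before it.
A pose or a line that the arm cannot do raises r.MotionError and nothing moves.
- order.job_done(): hands the job in; it is judged then, once.
The state is a dict: "time_s": time; "joint_pos": joint angles; "joint_vel": joint speeds; "effort": joint torques, N m; "tcp_pos": TCP position; "orientation": TCP orientation; "force": force on the tool from outside, world axes, zero at the start; "wrist_torque": the same for the moment, N m; "grip_width": opening from 0.0 (shut) to 1.0 (fully open); "gripper_force": force on a finger pad.
Only numpy, scipy, OpenCV 4.12 (cv2) and the standard library are available. Lean on these libraries where they do the work, as an engineer would, in place of code of your own. Each camera call takes 0.05 s, during which the arm holds its last target. There are 200 camera calls.

## Working session

There is one attempt and no reset: what is moved stays moved. The work goes in short steps, each a Python script; the robot and the scene stay as the last script left them, time stands still between calls to the robot, and variables do not carry over. Pictures are saved under pics/ and viewed, at most 10 in all, crops included, and the job is handed in when it is done.

```bash
mkdir -p pics; cat > h.py <<'E'
import numpy as np, cv2
from cell import r, fingers, solver, readout, optics, order
def pts(d, T):
    im=d["frame"];z=d["range_z"].astype(float);h,w=z.shape
    f=h/2/np.tan(np.radians(d["fovy"])/2)
    v,u=np.mgrid[:h,:w]
    P=np.stack([(u-d["cx"])*z/f,(v-d["cy"])*z/f,z,np.ones_like(z)],-1)
    W=(P@T.T)[...,:3]; W[z==0]=np.nan
    return im,W
def mask(im,lo,hi):
    hsv=cv2.cvtColor(im,cv2.COLOR_RGB2HSV)
    return cv2.inRange(hsv,np.array(lo),np.array(hi))>0
E
python3 - <<'E'
from h import *
for n in("scene","top"):
    d=optics.capture(n);cv2.imwrite(f"pics/{n}.png",d["frame"][...,::-1])
    im,W=pts(d,np.array(d["pose"]));np.savez(f"{n}.npz",im=im,W=W)
    print(n,d["fovy"],d["cx"],d["cy"],np.array(d["pose"]).round(2).tolist())
    for c,lo,hi in(("yellow",(22,120,90),(34,255,255)),("red",(0,140,70),(8,255,255))):
        m=mask(im,lo,hi);k,l,s,ce=cv2.connectedComponentsWithStats(m.astype(np.uint8))
        for i in range(1,k):
            if s[i,4]>40:
                p=W[l==i];print(c,s[i].tolist(),np.nanmedian(p,0).round(1),np.nanpercentile(p,3,axis=0).round(1),np.nanpercentile(p,97,axis=0).round(1))
s=readout.sense();print(s)
E
```

```text
scene 54.040969786752825 252.9835810357299 191.79202571912842 [[-0.82, 0.4, -0.4, 865.73], [0.57, 0.55, -0.61, 542.52], [-0.02, -0.73, -0.69, 618.52], [0.0, 0.0, 0.0, 1.0]]
yellow [213, 168, 28, 33, 588] [566.4  -3.2  71.7] [540.6 -35.   21.8] [588.9  18.5  75.7]
red [348, 1, 10, 10, 77] [ -83.3 -301.4  235.5] [-102.8 -316.5  221.4] [ -72.5 -295.6  243.5]
red [410, 0, 42, 115, 1435] [  6.1  43.8 280.4] [-56.7  -9.1  75.7] [ 42.2  65.  334.5]
red [367, 115, 65, 28, 915] [32.1 59.7 15.4] [-65.2   0.5   8.1] [92.8 95.6 37.6]
red [254, 175, 31, 25, 502] [509.5  68.7  75.1] [483.2  63.4  53. ] [541.8  81.2 106.6]
top 42.96779615113235 259.6515369028646 186.5606139681651 [[-0.01, -0.98, 0.18, 335.27], [-1.0, 0.01, 0.01, 70.15], [-0.01, -0.18, -0.98, 1230.36], [0.0, 0.0, 0.0, 1.0]]
yellow [275, 169, 36, 24, 481] [564.5 -12.   71.6] [542.5 -39.   28.2] [590.4  34.9  76.4]
red [261, 192, 7, 21, 63] [509.3  70.3  96.8] [490.4  63.1  86.3] [529.7  77.7 107.7]
{'time_s': 0.1, 'joint_pos': array([ 1.24353442,  0.61584662, -0.01261641,  1.42473046,  0.00810483,
        1.10343034, -0.04041814]), 'joint_vel': array([-7.01201758e-05, -1.75755388e-03,  1.86601505e-03, -1.57240069e-03,
       -1.78824409e-04, -1.19520412e-03,  1.35403568e-03]), 'effort': array([ 6.01186985e-04, -4.60045516e+01,  2.09841854e-01, -1.66245335e+01,
       -6.11425820e-02,  1.69623108e-02,  1.09437540e-04]), 'tcp_pos': array([ 192.35660149, -620.12991187,  217.58410324]), 'orientation': array([-3.13922837e+00,  3.48104980e-05,  3.00811319e-01]), 'force': array([-0.23487888, -0.18780463,  0.218553  ]), 'wrist_torque': array([-0.00449662,  0.02640413,  0.00109444]), 'gripper_force': 0.0, 'grip_width': 1.000082142439354}
```

View pics/top.png

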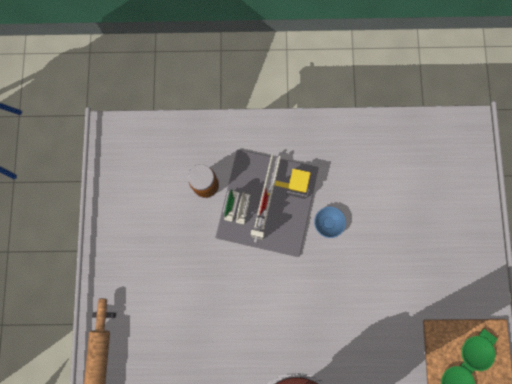

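View pics/scene.png

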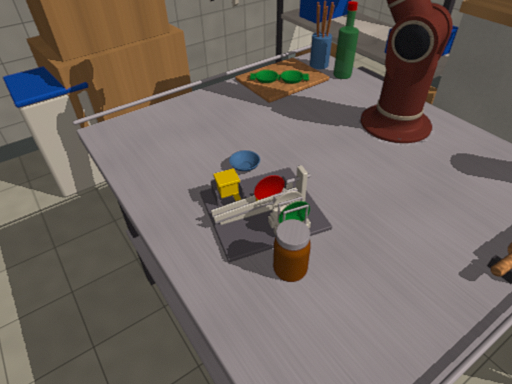

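The top view shows the rack with the key at (300,181), the red saucer at (264,202) and the lane mouth at (275,157), pointing away from the robot. The jar at (203,180) and the dish at (331,221) are clear of the lane. Next I compute the rack pose.

```bash
cat > fit.py <<'E'
from h import *
def fit(im,W,n):
    ok=np.isfinite(W[...,2])&(abs(W[...,0]-550)<140)&(abs(W[...,1]-50)<150)
    y=mask(im,(22,120,60),(34,255,255))&ok&(W[...,2]>66)&(W[...,2]<78)
    if y.sum()>20:
        p=W[y];c,wh,a=cv2.minAreaRect(p[:,:2].astype(np.float32));print(n,"key",c,wh,a,"z",np.median(p[:,2]).round(1),"med",np.median(p,0).round(1))
    m=mask(im,(0,140,50),(8,255,255))&ok&(W[...,2]>45)&(W[...,2]<115)
    if m.sum()>20:
        p=W[m];l=cv2.fitLine(p[:,:2].astype(np.float32),cv2.DIST_HUBER,0,.01,.01).ravel()
        print(n,"red dir deg",np.degrees(np.arctan2(l[1],l[0])),"mean",p.mean(0).round(1),"min",p.min(0).round(1),"max",p.max(0).round(1))
    q=(W[...,2]>3)&(W[...,2]<15)&ok   # rack base plate
    p=W[q][:,:2].astype(np.float32)
    if len(p)>50: print(n,"base",cv2.minAreaRect(p))
E
python3 - <<'E'
from fit import *
for n in("scene","top"):
    a=np.load(n+".npz");fit(a["im"],a["W"],n)
E
```

```text
scene key (565.6539916992188, -15.533084869384766) (45.04023742675781, 49.385223388671875) 75.63843536376953 z 74.0 med [566.5 -11.8  74. ]
scene red dir deg -14.865828 mean [510.6  70.3  76.4] min [477.1  62.   46.5] max [546.1  84.5 112. ]
scene base ((550.056396484375, 49.72737121582031), (279.80609130859375, 299.17840576171875), 0.010416082106530666)
top key (566.0481567382812, -14.730138778686523) (43.852012634277344, 50.129676818847656) 76.51123046875 z 72.5 med [565.  -14.7  72.5]
top red dir deg -16.55794 mean [509.7  70.1  96.9] min [486.5  63.   82.5] max [532.   77.8 110.6]
top base ((550.1156616210938, 49.98701477050781), (299.754638671875, 279.5679626464844), 89.95975494384766)
```

```bash
python3 - <<'E'
from fit import *
from scipy.spatial.transform import Rotation as R
a=np.radians(-14);C=np.array([566,-15])+[[np.cos(a),-np.sin(a)],[np.sin(a),np.cos(a)]]@np.array([-25,35])
for y in (a,a+np.pi,a-np.pi):
    q=solver.solve_ik([*C,230],[np.pi,0,y]);print(y,None if q is None else np.round(q,2))
r.reach([*C,230],[np.pi,0,a])
s=readout.sense();d=optics.capture("wrist")
T=np.eye(4);T[:3,:3]=R.from_euler("xyz",s["orientation"]).as_matrix();T[:3,3]=s["tcp_pos"]
im,W=pts(d,T@np.array(d["hand_eye"]));np.savez("w.npz",im=im,W=W)
cv2.imwrite("pics/w1.png",im[...,::-1]);print(s["time_s"],s["tcp_pos"],s["orientation"]);fit(im,W,"wrist")
E
```

```text
-0.24434609527920614 [ 0.04  0.45 -0.18  1.7   0.1   1.   -1.99]
2.897246558310587 [ 0.41  0.55 -0.79  1.68  0.44  1.09  0.82]
-3.385938748868999 [ 0.41  0.55 -0.79  1.68  0.44  1.09  0.82]
2.7083 [550.34542803  23.81717166 229.96077521] [ 3.14100042e+00 -1.88398640e-04 -2.46204797e-01]
wrist key (565.21484375, -15.88560676574707) (43.55007553100586, 48.94281005859375) 75.97296905517578 z 70.7 med [566.2 -15.8  70.7]
wrist red dir deg -11.356625 mean [519.9  71.4  93.5] min [479.8  58.9  46.3] max [595.1 197.2 110. ]
wrist base ((525.9166870117188, 48.00736999511719), (327.0075988769531, 221.56637573242188), 76.39054870605469)
```

View pics/w1.png

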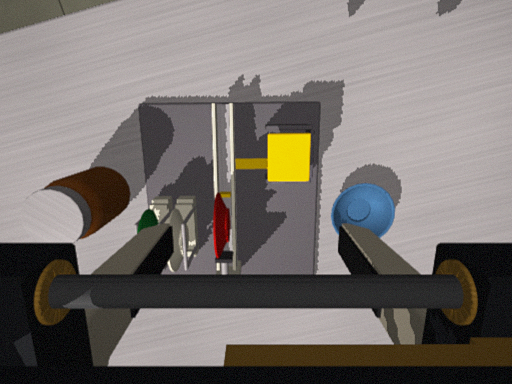

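The wrist view shows the lane vertical at columns 213–234, the key at (289,157) and the red saucer at (222,225), so the yaw of about -14° is right. Next I measure the lane's centre line from the rail points.

```bash
python3 - <<'E'
from fit import *
K=np.array([565.6,-15.4]);a=np.radians(-14);Rm=np.array([[np.cos(a),-np.sin(a)],[np.sin(a),np.cos(a)]])
O=K-Rm@np.array([72,-70]);print("rack origin",O)
for n in("w","top","scene"):
    z=np.load(n+".npz");W=z["W"];L=(W[...,:2]-O)@Rm
    red=mask(z["im"],(0,140,50),(8,255,255))&(abs(L[...,1])<15)&(abs(L[...,0])<40)&(W[...,2]>45)
    hsv=cv2.cvtColor(z["im"],cv2.COLOR_RGB2HSV)
    rail=(W[...,2]>36)&(W[...,2]<62)&(abs(L[...,1])<20)&(L[...,0]>40)&(L[...,0]<130)&(hsv[...,2]>120)&(hsv[...,1]<80)
    for nm,m in(("red",red),("rail",rail)):
        p=L[m]
        if len(p)<10: print(n,nm,len(p));continue
        l=cv2.fitLine(p.astype(np.float32),cv2.DIST_HUBER,0,.01,.01).ravel()
        print(n,nm,len(p),"x",np.percentile(p[:,0],[2,98]).round(1),"y",np.percentile(p[:,1],[2,50,98]).round(1),"slope deg",np.degrees(np.arctan(l[1]/l[0])).round(2))
    for lo in (40,70,100):
        p=L[rail&(L[...,0]>lo)&(L[...,0]<lo+30)];
        if len(p): print("  ",lo,np.percentile(p[:,1],[4,96]).round(1))
E
```

```text
rack origin [512.6732404   69.93907732]
w red 616 x [-26.   32.6] y [-7.   0.2  4.9] slope deg 1.73
w rail 529 x [ 42.  125.2] y [-11.5  -7.7  10.8] slope deg -11.75
   40 [-11.3  10.2]
   70 [-11.5  10.5]
   100 [-10.9  10.8]
top red 63 x [-25.   18.3] y [-5.1 -0.4  3.2] slope deg -2.56
top rail 141 x [ 41.7 124. ] y [-10.7  -2.4  12.1] slope deg 10.85
   40 [-10.5  11.5]
   70 [-10.7  11.5]
   100 [-10.1  12.4]
scene red 500 x [-33.3  30.5] y [-4.9 -0.3  5. ] slope deg -0.87
scene rail 402 x [ 42.7 124.3] y [-11.1   7.5  11.6] slope deg -12.63
   40 [-10.4  11.1]
   70 [-10.6  11.4]
   100 [-11.   11.4]
```

The rack pose agrees to about 1 mm in all three views. I set the finger spacing, hover at z = 88 mm, and check.

```bash
python3 - <<'E'
from h import *
a=np.radians(-14);C=np.array([565.6,-15.4])+np.array([[np.cos(a),-np.sin(a)],[np.sin(a),np.cos(a)]])@np.array([0,35])
print(C,fingers.command_gripper(0.565,20))
r.move_l([*C,150],[np.pi,0,a],velocity=120)
r.move_l([*C,88],velocity=80)
s=readout.sense();print(s["time_s"],s["tcp_pos"],s["orientation"],s["grip_width"],s["force"])
d=optics.capture("scene");w=optics.capture("wrist")["frame"]
c=cv2.resize(d["frame"][110:270,170:370],None,fx=2.4,fy=2.4,interpolation=cv2.INTER_CUBIC)
w=cv2.resize(w,(300,225));o=np.zeros((c.shape[0],c.shape[1]+300,3),np.uint8);o[:,:c.shape[1]]=c;o[:225,c.shape[1]:]=w
cv2.imwrite("pics/h1.png",o[...,::-1])
E
```

```text
[574.06726635  18.56035042] False
5.3583 [574.54131868  18.62392269  88.42211637] [-3.14123151e+00 -1.03546273e-03 -2.44344509e-01] 0.5680917197163977 [-0.42345739 -0.55900671 -0.04964256]
```

View pics/h1.png

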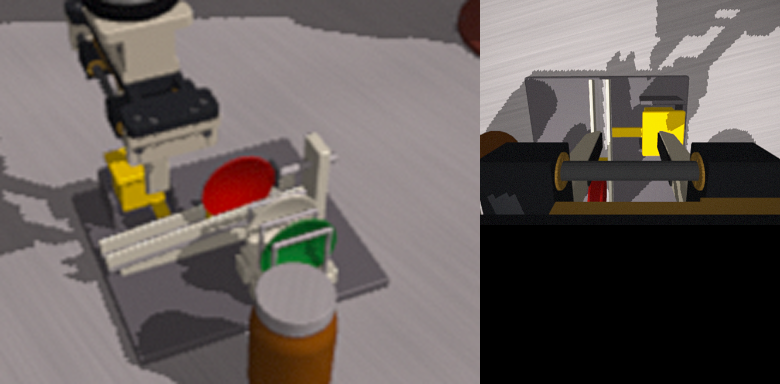

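The scene crop shows one finger over the key and the other beside it over the lane, ahead of the saucer. I check the lane finger's tip numerically before pressing.

```bash
python3 - <<'E'
from h import *
from scipy.spatial.transform import Rotation as R
K=np.array([565.6,-15.4]);a=np.radians(-14);Rm=np.array([[np.cos(a),-np.sin(a)],[np.sin(a),np.cos(a)]]);O=K-Rm@np.array([72,-70])
for n in("scene","top","wrist"):
    s=readout.sense();d=optics.capture(n)
    if n=="wrist":
        T=np.eye(4);T[:3,:3]=R.from_euler("xyz",s["orientation"]).as_matrix();T[:3,3]=s["tcp_pos"];T=T@np.array(d["hand_eye"])
    else: T=np.array(d["pose"])
    im,W=pts(d,T);L=(W[...,:2]-O)@Rm
    for nm,lo,hi in(("lane",-32,40),("key",-110,-38)):
        m=(W[...,2]>84)&(W[...,2]<110)&(L[...,0]>45)&(L[...,0]<110)&(L[...,1]>lo)&(L[...,1]<hi)
        p=np.c_[L[m],W[m][:,2]]
        if len(p)>5: print(n,nm,len(p),np.percentile(p,[2,50,98],axis=0).round(1).tolist())
E
```

```text
scene lane 40 [[64.9, -5.4, 93.9], [75.7, 3.9, 104.1], [82.2, 6.0, 109.6]]
wrist lane 594 [[65.8, -9.0, 88.3], [81.4, -6.3, 100.7], [82.1, 4.7, 109.7]]
wrist key 597 [[65.9, -74.9, 88.4], [81.3, -64.1, 100.8], [82.1, -61.3, 109.4]]
```

The lane finger spans y -9 to +6 and x 65 to 82, which is as planned. Pressing now.

```bash
python3 - <<'E'
from h import *
K=np.array([565.6,-15.4]);a=np.radians(-14);Rm=np.array([[np.cos(a),-np.sin(a)],[np.sin(a),np.cos(a)]]);O=K-Rm@np.array([72,-70])
C=O+Rm@np.array([72,-34.5])
print(r.move_l([*C,59],velocity=30,f_stop=15))
s=readout.sense();print(s["time_s"],s["tcp_pos"],s["force"])
r.pause(1.5)
s=readout.sense();print(s["time_s"],s["tcp_pos"],s["force"])
d=optics.capture("scene");im,W=pts(d,np.array(d["pose"]));L=(W[...,:2]-O)@Rm
red=mask(im,(0,140,50),(8,255,255))&(abs(L[...,1])<25)&(abs(L[...,0])<150)&(W[...,2]>20)
p=np.c_[L[red],W[red][:,2]];print(len(p),np.percentile(p,[2,50,98],axis=0).round(1).tolist())
c=cv2.resize(im[110:270,170:370],None,fx=3,fy=3,interpolation=cv2.INTER_CUBIC);cv2.imwrite("pics/p1.png",c[...,::-1])
E
```

```text
False
6.725 [574.13364667  18.80119571  59.26378632] [-1.39121882 -0.89142121  5.00267546]
8.225 [574.18447336  18.82407099  59.16808461] [-0.49212492 -1.10270081  6.30208971]
3659 [[4.3, -23.7, 56.6], [63.5, -6.0, 385.1], [103.6, 15.5, 444.7]]
```

View pics/p1.png

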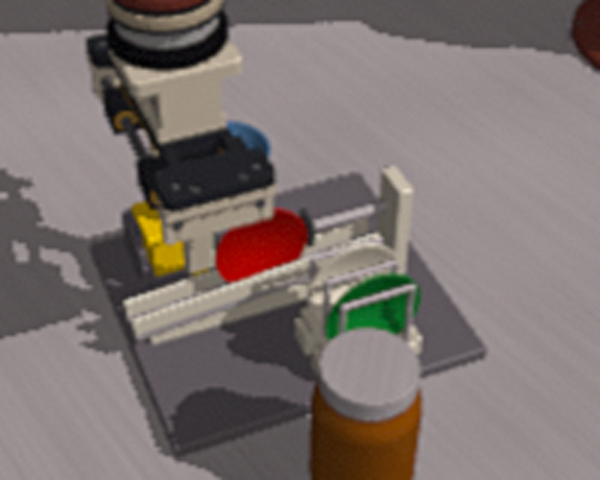

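The saucer at about (262,245) has popped out and rests against the lane finger, with the pusher extended behind it. I check its position and that it is still, then hand in.

```bash
python3 - <<'E'
from h import *
K=np.array([565.6,-15.4]);a=np.radians(-14);Rm=np.array([[np.cos(a),-np.sin(a)],[np.sin(a),np.cos(a)]]);O=K-Rm@np.array([72,-70])
for i in range(2):
    d=optics.capture("scene");im,W=pts(d,np.array(d["pose"]));L=(W[...,:2]-O)@Rm
    m=mask(im,(0,140,50),(8,255,255))&(abs(L[...,1])<15)&(abs(L[...,0])<150)&(W[...,2]>20)&(W[...,2]<120)
    p=np.c_[L[m],W[m][:,2]];q=np.percentile(p,[2,50,98],axis=0);print(len(p),q.round(1).tolist());r.pause(.4)
s=readout.sense();print(s["time_s"],s["force"])
if 10<q[0,0]+33<65 and abs(q[1,1])<8: print(order.job_done())
E
```

```text
478 [[-5.1, -4.7, 50.2], [25.5, -0.3, 70.9], [58.3, 5.4, 99.7]]
477 [[-5.3, -4.7, 50.4], [24.9, -0.6, 71.4], [58.0, 5.1, 99.1]]
9.175 [-0.87204607 -1.42969883  5.7675298 ]
the job is handed in; nothing more can be done
None
```

I pressed the key, the red saucer popped out, and the other finger stopped it in the lane about 28 mm past its parking place. It sat still there in the last pictures, and I handed the job in at about 9 s; the judge's verdict was not shown, and I did not measure the saucer's push on the finger separately.

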